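# Snap the cake carrier shut along its rim

### The job

Snap the lid of the round cake carrier shut: with your fingertips, press lightly along the arc of snap studs in one pass, beginning at the stud next to the flat tab and going stud by stud to the far end, so that every stud goes home, and do not lift the fingertips away from the row on the way. Do not shove or lift the carrier, and leave the moon cake on its lid and everything else on the table where it is; then take your hand away.

Things in the scene. Friction and masses are not known exactly. Their poses are not given: they have to be found in the camera images.
- carrier: round grey plastic cake carrier, 256 mm across, 60 mm high to the lid, 2.5 kg, loose, at any heading. Origin: centre of its underside, z up. Six snap studs form an arc on the lid, 100 mm from its axis, 30 degrees (52 mm) apart, at -75 to +75 degrees from its x axis (stud 1 at -75, counter-clockwise from above). Hinge with steel pin on the rim at 180 degrees, flat tab at -112 degrees
- tab (a point): outer end of the top of the flat tab (34 mm wide, 6 mm thick, sticking out about 28 mm beyond the lid's rim, top 56 mm above the table); the only tab on the carrier. It marks the end of the row at which to begin
- stud_1_top (a point): crown of snap stud 1 (the stud nearest the tab, first), counted from the tab: round white stud 40 mm across with an 8 mm high domed cap, in a fixed grey collar 48 mm across, collar top 66 mm above the table. Crown 82 mm above the table when up, 74 mm when home; this point moves with the stud
- stud_1 (a joint): how far stud 1 is pressed down, m: 0 to 0.001 = up, 0.008 = home against its stop, only the dome showing above the collar. Friction about 2.5 N, no spring: stays where pushed. A shut fingertip sliding across at about the height of the sunk crowns rides over each dome and presses it in
- stud_2_top (a point): crown of snap stud 2, counted from the tab: round white stud 40 mm across with an 8 mm high domed cap, in a fixed grey collar 48 mm across, collar top 66 mm above the table. Crown 82 mm above the table when up, 74 mm when home; this point moves with the stud
- stud_2 (a joint): how far stud 2 is pressed down, m: 0 to 0.001 = up, 0.008 = home against its stop, only the dome showing above the collar. Friction about 2.5 N, no spring: stays where pushed. A shut fingertip sliding across at about the height of the sunk crowns rides over each dome and presses it in
- stud_3_top (a point): crown of snap stud 3, counted from the tab: round white stud 40 mm across with an 8 mm high domed cap, in a fixed grey collar 48 mm across, collar top 66 mm above the table. Crown 82 mm above the table when up, 74 mm when home; this point moves with the stud
- stud_3 (a joint): how far stud 3 is pressed down, m: 0 to 0.001 = up, 0.008 = home against its stop, only the dome showing above the collar. Friction about 2.5 N, no spring: stays where pushed. A shut fingertip sliding across at about the height of the sunk crowns rides over each dome and presses it in
- stud_4_top (a point): crown of snap stud 4, counted from the tab: round white stud 40 mm across with an 8 mm high domed cap, in a fixed grey collar 48 mm across, collar top 66 mm above the table. Crown 82 mm above the table when up, 74 mm when home; this point moves with the stud
- stud_4 (a joint): how far stud 4 is pressed down, m: 0 to 0.001 = up, 0.008 = home against its stop, only the dome showing above the collar. Friction about 2.5 N, no spring: stays where pushed. A shut fingertip sliding across at about the height of the sunk crowns rides over each dome and presses it in
- stud_5_top (a point): crown of snap stud 5, counted from the tab: round white stud 40 mm across with an 8 mm high domed cap, in a fixed grey collar 48 mm across, collar top 66 mm above the table. Crown 82 mm above the table when up, 74 mm when home; this point moves with the stud
- stud_5 (a joint): how far stud 5 is pressed down, m: 0 to 0.001 = up, 0.008 = home against its stop, only the dome showing above the collar. Friction about 2.5 N, no spring: stays where pushed. A shut fingertip sliding across at about the height of the sunk crowns rides over each dome and presses it in
- stud_6_top (a point): crown of snap stud 6 (the last, farthest from the tab along the row), counted from the tab: round white stud 40 mm across with an 8 mm high domed cap, in a fixed grey collar 48 mm across, collar top 66 mm above the table. Crown 82 mm above the table when up, 74 mm when home; this point moves with the stud
- stud_6 (a joint): how far stud 6 is pressed down, m: 0 to 0.001 = up, 0.008 = home against its stop, only the dome showing above the collar. Friction about 2.5 N, no spring: stays where pushed. A shut fingertip sliding across at about the height of the sunk crowns rides over each dome and presses it in
- sample_cake: round golden moon cake, 74 mm across, 32 mm high, standing loose in the middle of the lid inside the arc of studs; origin at the centre of its underside
- press: hand press mould, white barrel with a green top handle, 69 mm across, 169 mm high, standing to the right; bystander, origin at the centre of its underside
- bench_scraper: bench scraper with wooden grip, 79 x 152 x 19 mm, to the left; bystander
- pastry_brush: pastry brush, 197 x 40 x 13 mm, to the left; bystander
- marker: marker pen, 132 x 16 x 17 mm, lying on the table to the right of the carrier; bystander
- plate: round white pattern plate, 56 mm across, 11 mm high, to the right; bystander
Things that resemble listed ones, but are neither listed nor needed, are in the scene too. What is shaped like the sample_cake but red or turquoise is not meant.

How it is judged:
By the outcome, as a careful person would: the job done as asked, in the order asked, and still so for the second after the job is handed in, with the robot touching nothing.
It also fails if it takes over 45 s, if anything falls off the work surface, if the arm or the gripper's body presses on something with over 40 N, if the wrist force passes 120 N, or if a joint passes its speed limit or range.

### The arm

A 7-joint arm with a two-finger parallel gripper is mounted at the origin on a cart in front of the work surface, level with it; the furniture and walls round the work are solid. World frame = base frame: x ahead of the robot, y to its left, z up, the work surface at z = 0. Lengths are in m, angles in rad, forces in N, time in s.
With the tool pointing down it reaches from about 0.425 to 0.925 m from the base axis. Payload 6.8 kg.
Tool frame: the origin (TCP) lies on the mounting face of the last link; the fingertips stand 173 mm ahead of it and the grasp point (between the pads) lies 155 mm ahead of it; z points along the fingers, y is the line along which they close (so a half turn about z gives the same grasp; the last joint's range is limited). The gripper opens to 85 mm and grips with 20 to 120 N. Pads are 22 mm wide; open, the fingers measure 114 mm over their backs; the gripper's body (76 mm by 85 mm) begins 54 mm behind the grasp point. The pads swing forward as they close: fully open they stand 13 mm farther back than shut.
Start: joints at [-1.248, 0.477, 0.022, 1.555, -0.011, 1.109, -0.083], TCP at [0.282, 0.613, 0.405] pointing down, gripper open.
Joint ranges: [-2.96, 2.96], [-0.34, 2.1], [-1.41, 1.46], [0.24, 2.44], [-1.37, 4.51], [0.17, 1.92], [-2.96, 2.96]. Speed limits (rad/s): [2.39, 2.39, 3.14, 3.14, 3.14, 3.14, 3.14].

### API

Orientations are given as a unit quaternion [w, x, y, z].
In Python, from station import bot gives the robot as it stands. The module is installed in compiled form; this text tells all that it offers.
- The arm moves only by the shell command python3 -m pendant 'ROWS' [FORCE]. ROWS is JSON, a list of rows, each a list of 5 numbers: the finger opening in m, from 0 to 0.0854, then the shift along the tool's x, y, z in m, then the turn about the tool's z in degrees. In form: [[jaw, x, y, z, yaw], ...]. A call has 1 to 12 rows; each row shifts and turns the commanded pose from where the row before left it, along the tool's axes as they then stand; what a row does not reach is not made up. A row lasts 1/12 s, in which the tool goes at most 41.7 mm and 7.16 degrees, less where a joint would pass 70% of its speed; a pose out of reach is approached as far as the arm can. A call with a gripper value outside its range is refused whole. The fingers move at their own pace and stop on an object; FORCE is the grip in N (left out, the last holds). Time passes only in rows, so rows that do not move let the fingers close. It gives the time, the measured TCP pose, the force, the opening and the grip force at its end, in the units of the state.
- bot.get_obs(): the state, without advancing time (a new reading comes with each control period).
- bot.read_camera(name): name is "side" or "top" or "wrist"; returns (picture, depth): 420x560x3 uint8, blue, green, red; 420x560 float32, m along the optical axis (not along the pixel's ray), 0 where there is no reading.
- bot.camera_model(name): a dict with "intrinsics" (3x3 intrinsics, pixels), "R" (3x3) and "t" (3): a world point X has camera coordinates R X + t. Camera axes: x right, y down, z forward; pixel columns grow to the right and rows downward; lengths in m; the calibration is good to about 2 mm. A picture is of the moment at which its call begins: read the wrist's pose just before it. camera_model takes no time and is no camera call; for the wrist camera it gives the pose at the moment of the call.
- bot.hand_in(): hands the job in; it is judged then, once.
Trained networks look in the newest picture that a camera, given by its name, has taken for a name from the list of things; names that differ only in an ending like _2 or _b are one class to them, and where a whole thing is asked for, a point or a joint stands for the part that bears it (a point fixed in the world has none). Each returns a list of dicts, best first, with "score" (0 to 1); they miss things now and then, are a little off and sometimes report something else, mostly with a low value. They report only what shows in the picture. A call takes as long as a camera call. They do not tell look-alikes from the thing itself.
- bot.boxes_of(name, camera): "at" ([column, row] in pixels, amid what is visible of it).
- bot.trace(name, camera): "mask" (420x560 bool, what is visible of it) and "at" ([column, row] in pixels, amid what is visible of it).
- bot.pinpoint(name, camera): "at" ([column, row] in pixels: a listed point, or the origin of a listed thing).
The state is a dict: "t": time; "q": joint angles; "joint_vel": joint speeds; "joint_torque": joint torques, N m; "eef_pos": TCP position; "tool_rot": TCP orientation; "contact_force": force on the tool from outside, world axes, zero at the start; "torque": the same for the moment, N m; "gripper_width": opening from 0.0 (shut) to 1.0 (fully open); "grasp_force": force on a finger pad.
Only numpy, scipy, OpenCV 4.12 (cv2) and the standard library are available. Lean on these libraries where they do the work, as an engineer would, in place of code of your own. Each camera call takes 0.05 s, during which the arm holds its last target. There are 200 camera calls.

## Working session

There is one attempt and no reset: what is moved stays moved. The work goes in short steps, Python scripts to look and compute and a shell command to move; the robot and the scene stay as the last step left them, time stands still between calls to the robot, and variables do not carry over. Pictures are saved under pics/ and viewed, at most 10 in all, crops included, and the job is handed in when it is done.

```bash
mkdir -p pics
cat > h.py <<'E'
import numpy as np, cv2
from station import bot
def w(cam,px,z=None,depth=None):
    m=bot.camera_model(cam);K,R,t=m["intrinsics"],np.array(m["R"]),np.array(m["t"])
    r=np.linalg.solve(np.array(K),[px[0],px[1],1.]);c=-R.T@t;d=R.T@r
    return c+d*((z-c[2])/d[2]) if z is not None else c+d*depth
E
python3 - <<'E'
from h import *
o=bot.get_obs();print({k:np.round(o[k],3) for k in("t","eef_pos","tool_rot","q","contact_force","gripper_width")})
for c in("top","side"):
    p,d=bot.read_camera(c);cv2.imwrite(f"pics/{c}0.png",p)
    for n in["tab","carrier","sample_cake"]+[f"stud_{i}_top" for i in range(1,7)]:
        z={"tab":.056,"carrier":0,"sample_cake":.06}.get(n,.082)
        print(c,n,[(np.round(r["at"]).tolist(),round(r["score"],2),np.round(w(c,r["at"],z),3).tolist()) for r in bot.pinpoint(n,c)[:7]])
E
```

```text
{'t': np.float64(0.0), 'eef_pos': array([0.282, 0.613, 0.404]), 'tool_rot': array([-0.   ,  0.214,  0.977, -0.001]), 'q': array([-1.248,  0.478,  0.022,  1.556, -0.011,  1.109, -0.083]), 'contact_force': array([-0.373, -0.407,  0.429]), 'gripper_width': np.float64(0.997)}
top tab [([284.0, 264.0], 0.67, [0.414, 0.037, 0.056])]
top carrier [([303.0, 223.0], 0.94, [0.565, -0.031, 0.0])]
top sample_cake [([294.0, 149.0], 0.88, [0.83, 0.009, 0.06]), ([321.0, 167.0], 0.71, [0.768, -0.09, 0.06]), ([161.0, 239.0], 0.67, [0.496, 0.48, 0.06]), ([300.0, 230.0], 0.53, [0.539, -0.018, 0.06])]
top stud_1_top [([307.0, 251.0], 0.6, [0.463, -0.044, 0.082])]
top stud_2_top [([321.0, 250.0], 0.49, [0.468, -0.091, 0.082])]
top stud_3_top [([298.0, 226.0], 0.64, [0.549, -0.008, 0.082]), ([331.0, 241.0], 0.56, [0.501, -0.126, 0.082])]
top stud_4_top [([330.0, 221.0], 0.62, [0.569, -0.122, 0.082])]
top stud_5_top [([307.0, 251.0], 0.7, [0.463, -0.044, 0.082]), ([323.0, 208.0], 0.66, [0.614, -0.097, 0.082])]
top stud_6_top [([313.0, 197.0], 0.51, [0.654, -0.061, 0.082]), ([283.0, 263.0], 0.34, [0.42, 0.041, 0.082])]
side tab [([225.0, 222.0], 0.83, [0.431, 0.05, 0.056]), ([262.0, 238.0], 0.58, [0.518, -0.075, 0.056])]
side carrier [([270.0, 240.0], 0.84, [0.56, -0.006, 0.0])]
side sample_cake [([265.0, 228.0], 0.95, [0.541, -0.03, 0.06]), ([343.0, 242.0], 0.76, [0.733, -0.174, 0.06]), ([351.0, 218.0], 0.54, [0.813, -0.05, 0.06])]
side stud_1_top [([237.0, 227.0], 0.49, [0.454, -0.034, 0.082])]
side stud_2_top [([250.0, 237.0], 0.47, [0.478, -0.097, 0.082])]
side stud_3_top [([264.0, 239.0], 0.41, [0.515, -0.12, 0.082])]
side stud_4_top [([223.0, 181.0], 0.75, [0.47, 0.302, 0.082]), ([281.0, 238.0], 0.43, [0.562, -0.129, 0.082])]
side stud_5_top [([297.0, 231.0], 0.52, [0.616, -0.109, 0.082])]
side stud_6_top [([301.0, 225.0], 0.66, [0.638, -0.08, 0.082])]
```

Run:
```python
import cv2,numpy as np
a=cv2.imread("pics/top0.png")[110:310,130:400];b=cv2.imread("pics/side0.png")[130:330,150:420]
cv2.imwrite("pics/a.png",np.vstack([cv2.resize(x,None,fx=1.5,fy=1.5,interpolation=3)for x in(a,b)]) if 0 else np.hstack([cv2.resize(x,(400,296),interpolation=3)for x in(a,b)]))
```

```text
(no output)
```

View pics/a.png

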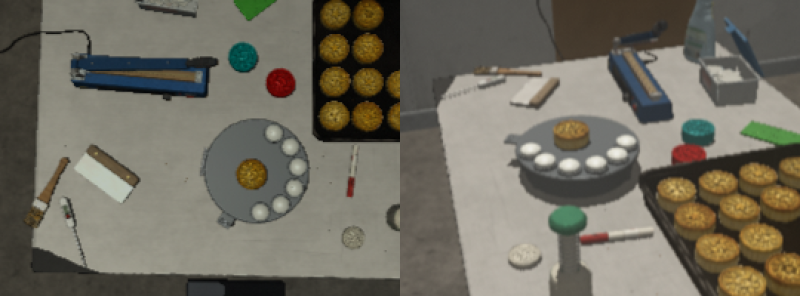

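Carrier at crop (255,170), studs on its right side, tab at lower left (228,220), cake in the middle; this matches the network fits. I'll shut the fingers and move above it for a wrist view.

```bash
python3 -m pendant '[[0,-0.022,-0.02,0,0],[0,-0.022,-0.02,0,0],[0,-0.022,-0.02,0,0],[0,-0.022,-0.02,0,0],[0,-0.022,-0.02,0,0],[0,-0.022,-0.02,0,0],[0,-0.022,-0.02,0,0],[0,-0.022,-0.02,0,0],[0,-0.022,-0.02,0,0],[0,-0.022,-0.02,0,0],[0,-0.022,-0.02,0,0],[0,-0.022,-0.02,0,0]]' 20
python3 -m pendant '[[0,-0.022,-0.02,0,0],[0,-0.022,-0.02,0,0],[0,-0.022,-0.02,0,0],[0,-0.022,-0.02,0,0],[0,-0.022,-0.02,0,0],[0,-0.022,-0.02,0,0],[0,-0.022,-0.02,0,0],[0,-0.022,-0.02,0,0],[0,-0.022,-0.02,0,0],[0,0,0,0,0],[0,0,0,0,0]]'
cat > look.py <<'E'
from h import *
import sys
from scipy.optimize import least_squares
o=bot.get_obs();print({k:np.round(o[k],3) for k in("t","eef_pos","tool_rot","q","contact_force","gripper_width")})
P=[];I=[]
for c in sys.argv[2:]:
    p,d=bot.read_camera(c);cv2.imwrite(f"pics/{c}{sys.argv[1]}.png",p)
    for n in["tab","carrier","sample_cake"]+[f"stud_{i}_top" for i in range(1,7)]:
        z={"tab":.056,"carrier":0,"sample_cake":.06}.get(n,.082)
        print(c,n,[(np.round(r["at"]).tolist(),round(r["score"],2),np.round(w(c,r["at"],z),3).tolist(), np.round(w(c,r["at"],depth=d[int(r["at"][1]),int(r["at"][0])]),3).tolist()) for r in bot.pinpoint(n,c)[:4]])
E
python3 look.py 1 wrist
```

```text
t: 2.0
eef_pos: [0.4219, 0.2836, 0.405]
tool_rot: [0.0, 0.214, 0.977, 0.0]
contact_force: [0.6, -0.4, -1.1]
gripper_width: 0.004
grasp_force: 0.0
t: 2.92
eef_pos: [0.5266, 0.0369, 0.4048]
tool_rot: [0.0, 0.216, 0.976, -0.0]
contact_force: [-0.0, 1.1, -0.7]
gripper_width: 0.001
grasp_force: 0.0
{'t': np.float64(2.917), 'eef_pos': array([0.527, 0.037, 0.405]), 'tool_rot': array([ 0.   ,  0.216,  0.976, -0.   ]), 'q': array([-0.455,  0.237,  0.315,  1.923, -0.087,  0.994,  1.035]), 'contact_force': array([-0.039,  1.134, -0.676]), 'gripper_width': np.float64(0.001)}
wrist tab [([244.0, 80.0], 0.56, [0.424, 0.049, 0.056], [0.424, 0.049, 0.058])]
wrist carrier []
wrist sample_cake [([241.0, 227.0], 0.75, [0.545, -0.013, 0.06], [0.537, -0.006, 0.088]), ([277.0, 378.0], 0.47, [0.728, -0.058, 0.06], [0.517, 0.042, 0.307])]
wrist stud_1_top [([167.0, 158.0], 0.93, [0.455, -0.038, 0.082], [0.455, -0.038, 0.082])]
wrist stud_2_top [([134.0, 198.0], 0.72, [0.474, -0.083, 0.082], [0.474, -0.083, 0.082])]
wrist stud_3_top [([123.0, 250.0], 0.97, [0.513, -0.12, 0.082], [0.514, -0.121, 0.08]), ([557.0, 64.0], 0.54, [0.521, 0.286, 0.082], [0.536, 0.339, 0.01])]
wrist stud_4_top [([148.0, 296.0], 0.9, [0.566, -0.125, 0.082], [0.566, -0.125, 0.081]), ([125.0, 248.0], 0.58, [0.513, -0.118, 0.082], [0.513, -0.119, 0.08])]
wrist stud_5_top []
wrist stud_6_top []
```

View pics/wrist1.png

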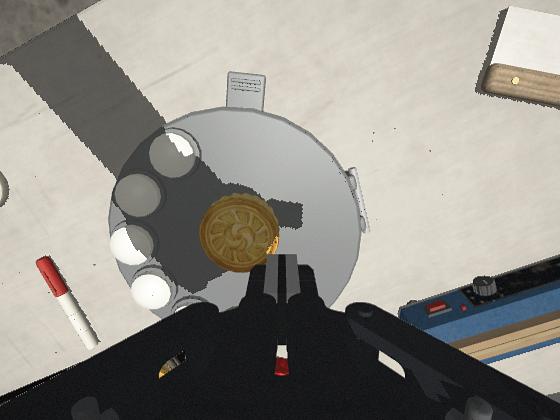

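The wrist view shows the tab at (246,88), stud 1 at (172,152), studs 2–4 at (137,195), (130,245), (152,292), and the cake at (240,232). The detections agree with it, so I'll fit the carrier pose.

```bash
cat > fit.py <<'E'
import numpy as np
from scipy.optimize import least_squares
S={1:(.455,-.038),2:(.474,-.083),3:(.513,-.120),4:(.566,-.125)}
L={5:(.615,-.103),6:(.646,-.070)}
def f(p):
    r=[]
    for D,wt in((S,1),(L,.3)):
        for i,q in D.items():
            a=p[2]+np.radians(-105+30*i);r+=list(wt*(np.array(p[:2])+.1*np.array([np.cos(a),np.sin(a)])-q))
    a=p[2]+np.radians(-112);r+=list(.5*(np.array(p[:2])+.156*np.array([np.cos(a),np.sin(a)])-(.424,.049)))
    return r
s=least_squares(f,[.555,-.03,-1.75]);p=s.x
print(p,np.degrees(p[2]),np.round(s.fun*1000,1))
from h import bot
o=bot.get_obs();w,x,y,z=o["tool_rot"];e=np.array(o["eef_pos"])
X=np.array([1-2*(y*y+z*z),2*(x*y+w*z)]);Y=np.array([2*(x*y-w*z),1-2*(x*x+z*z)])
print("X",X,"Y",Y,o["eef_pos"])
c=e[:2]
for d in [-97,-90,-75,-60,-45,-30,-15,0,15,30,45,60,75,90]:
    a=p[2]+np.radians(d);g=p[:2]+.1*np.array([np.cos(a),np.sin(a)]);v=g-c
    print(d,np.round(g,4),"tool dx,dy mm",np.round([v@X*1e3,v@Y*1e3],1));c=g
E
python3 fit.py
```

```text
[ 0.55474913 -0.02664103 -1.72610928] -98.89877656372127 [ 0.3  0.7 -0.  -2.6  1.2  1.9 -0.6 -1.1 -0.4 -1.3  0.1  0.9 -1.6  2.2]
X [-0.90897119  0.41685893] Y [0.41685894 0.90897119] [0.52615574 0.03923158 0.40471023]
-97 [0.4586 0.0008] tool dx,dy mm [ 45.4 -63.1]
-90 [ 0.456  -0.0112] tool dx,dy mm [ -2.6 -11.9]
-75 [ 0.4553 -0.0373] tool dx,dy mm [-10.3 -24. ]
-60 [ 0.4615 -0.0626] tool dx,dy mm [-16.2 -20.5]
-45 [ 0.474  -0.0856] tool dx,dy mm [-20.9 -15.6]
-30 [ 0.492  -0.1045] tool dx,dy mm [-24.2  -9.7]
-15 [ 0.5142 -0.1181] tool dx,dy mm [-25.9  -3.1]
0 [ 0.5393 -0.1254] tool dx,dy mm [-25.8   3.7]
15 [ 0.5654 -0.1261] tool dx,dy mm [-24.   10.3]
30 [ 0.5908 -0.1199] tool dx,dy mm [-20.5  16.2]
45 [ 0.6137 -0.1074] tool dx,dy mm [-15.6  20.9]
60 [ 0.6326 -0.0894] tool dx,dy mm [-9.7 24.2]
75 [ 0.6462 -0.0672] tool dx,dy mm [-3.1 25.9]
90 [ 0.6535 -0.0421] tool dx,dy mm [ 3.7 25.8]
```

```bash
python3 -m pendant '[[0,0.0065,-0.0196,0,0],[0,0.0065,-0.0196,0,0],[0,0.0065,-0.0196,0,0],[0,0.0065,-0.0196,0,0],[0,0.0065,-0.0196,0,0],[0,0,0,0.025,0],[0,0,0,0.025,0],[0,0,0,0.025,0],[0,0,0,0.025,0],[0,0,0,0.025,0],[0,0,0,0.015,0],[0,0,0,0,0]]'; python3 -m pendant '[[0,0,0,0,0],[0,0,0,0,0]]'; python3 look.py 2 wrist|head -3;python3 -c "
from h import *
print([np.round(bot.get_obs()[k],4) for k in('eef_pos','contact_force')])"
```

```text
t: 4.42
eef_pos: [0.4546, -0.0365, 0.2621]
tool_rot: [-0.003, 0.214, 0.977, -0.001]
contact_force: [-1.6, -0.3, 0.5]
gripper_width: 0.0
grasp_force: 0.0
t: 4.58
eef_pos: [0.4564, -0.0367, 0.2656]
tool_rot: [0.001, 0.214, 0.977, 0.0]
contact_force: [0.0, 0.5, 0.0]
gripper_width: -0.003
grasp_force: 0.0
{'t': np.float64(4.583), 'eef_pos': array([ 0.456, -0.037,  0.266]), 'tool_rot': array([0.001, 0.214, 0.977, 0.   ]), 'q': array([-0.322,  0.337,  0.315,  2.199, -0.176,  0.627,  1.259]), 'contact_force': array([0.008, 0.484, 0.013]), 'gripper_width': np.float64(-0.003)}
wrist tab [([405.0, 122.0], 0.84, [0.423, 0.049, 0.056], [0.423, 0.049, 0.056])]
wrist carrier [([342.0, 311.0], 0.93, [0.553, -0.027, -0.0], [0.511, -0.022, 0.061])]
[array([ 0.4559, -0.0367,  0.2649]), array([-0.2411, -0.3333, -0.385 ])]
```

View pics/wrist2.png

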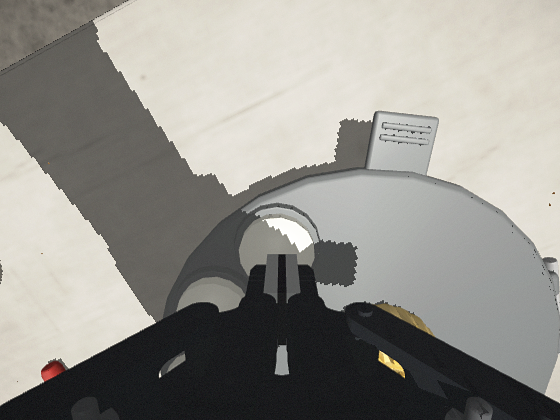

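The fingertips stand above stud 1 (centre about (278,240)), and the tab is at (403,140). Pressing down slowly now.

```bash
python3 -m pendant '[[0,0,0,0.005,0],[0,0,0,0.005,0],[0,0,0,0.003,0],[0,0,0,0.002,0],[0,0,0,0.001,0],[0,0,0,0,0]]'; python3 -m pendant '[[0,0,0,0.001,0],[0,0,0,0,0]]';python3 -m pendant '[[0,0,0,0.0005,0],[0,0,0,0,0]]'
```

```text
t: 5.58
eef_pos: [0.4559, -0.0367, 0.2484]
tool_rot: [-0.0, 0.214, 0.977, -0.0]
contact_force: [0.6, 1.0, 0.1]
gripper_width: 0.002
grasp_force: 0.2
t: 5.75
eef_pos: [0.4558, -0.0367, 0.2476]
tool_rot: [0.0, 0.214, 0.977, 0.0]
contact_force: [0.1, -0.0, 0.7]
gripper_width: 0.001
grasp_force: 0.6
t: 5.92
eef_pos: [0.4558, -0.0367, 0.2472]
tool_rot: [0.0, 0.214, 0.977, 0.0]
contact_force: [0.6, 0.5, 1.2]
gripper_width: -0.001
grasp_force: 0.9
```

```bash
python3 -m pendant '[[0,0,0,0.0005,0],[0,0,0,0,0]]';python3 -m pendant '[[0,0,0,0.0005,0],[0,0,0,0,0]]'
```

```text
t: 6.08
eef_pos: [0.4559, -0.0367, 0.247]
tool_rot: [0.0, 0.214, 0.977, 0.0]
contact_force: [-0.7, 0.4, 5.5]
gripper_width: 0.002
grasp_force: 3.1
t: 6.25
eef_pos: [0.4559, -0.0368, 0.2468]
tool_rot: [0.0, 0.214, 0.977, 0.0]
contact_force: [-1.0, 0.4, 10.9]
gripper_width: -0.0
grasp_force: 5.7
```

```bash
python3 -m pendant '[[0,0,0,-0.0005,0],[0,-0.0036,-0.0055,0,0],[0,-0.0040,-0.0052,0,0],[0,-0.0043,-0.0050,0,0],[0,-0.0045,-0.0048,0,0]]';python3 -m pendant '[[0,-0.0024,-0.0021,0,0],[0,-0.0025,-0.0020,0,0]]'; python3 -m pendant '[[0,-0.0026,-0.0020,0,0],[0,-0.0026,-0.0019,0,0]]'
```

```text
t: 6.67
eef_pos: [0.4618, -0.0624, 0.2465]
tool_rot: [-0.001, 0.214, 0.977, 0.0]
contact_force: [-1.8, 6.2, 2.6]
gripper_width: 0.0
grasp_force: 3.0
t: 6.83
eef_pos: [0.4642, -0.0673, 0.2462]
tool_rot: [-0.002, 0.214, 0.977, 0.001]
contact_force: [-2.6, 6.8, 3.1]
gripper_width: -0.004
grasp_force: 2.8
t: 7.0
eef_pos: [0.4676, -0.0736, 0.2464]
tool_rot: [-0.001, 0.214, 0.977, 0.0]
contact_force: [-1.3, 2.3, 2.2]
gripper_width: 0.005
grasp_force: 1.4
```

```bash
python3 -m pendant '[[0,-0.0036,-0.0026,0,0],[0,-0.0036,-0.0025,0,0],[0,-0.0036,-0.0025,0,0]]'; python3 look.py 3 wrist top
```

```text
t: 7.25
eef_pos: [0.4748, -0.0849, 0.247]
tool_rot: [-0.0, 0.214, 0.977, 0.0]
contact_force: [-2.0, 4.8, 7.1]
gripper_width: -0.001
grasp_force: 3.5
{'t': np.float64(7.25), 'eef_pos': array([ 0.475, -0.085,  0.247]), 'tool_rot': array([-0.   ,  0.214,  0.977,  0.   ]), 'q': array([-0.2  ,  0.406,  0.301,  2.154, -0.208,  0.609,  1.39 ]), 'contact_force': array([-2.042,  4.834,  7.058]), 'gripper_width': np.float64(-0.001)}
wrist tab [([514.0, 42.0], 0.92, [0.426, 0.048, 0.056], [0.426, 0.046, 0.058])]
wrist carrier [([401.0, 284.0], 0.59, [0.556, -0.028, 0.0], [0.515, -0.036, 0.06]), ([276.0, 274.0], 0.31, [0.511, -0.107, 0.0], [0.465, -0.084, 0.097])]
wrist sample_cake [([453.0, 316.0], 0.6, [0.546, -0.017, 0.06], [0.522, -0.023, 0.088])]
wrist stud_1_top [([357.0, 196.0], 0.87, [0.453, -0.042, 0.082], [0.456, -0.041, 0.074])]
wrist stud_2_top [([277.0, 271.0], 0.82, [0.471, -0.087, 0.082], [0.465, -0.084, 0.096])]
wrist stud_3_top []
wrist stud_4_top []
wrist stud_5_top []
wrist stud_6_top []
top tab [([284.0, 265.0], 0.85, [0.412, 0.037, 0.056], [0.407, 0.037, -0.003])]
top carrie
[... 263 characters left out ...]
, 0.06], [0.762, -0.095, 0.032])]
top stud_1_top [([308.0, 253.0], 0.57, [0.458, -0.044, 0.082], [0.457, -0.045, 0.072]), ([314.0, 197.0], 0.57, [0.654, -0.065, 0.082], [0.654, -0.065, 0.083])]
top stud_2_top []
top stud_3_top [([329.0, 240.0], 0.35, [0.502, -0.119, 0.082], [0.505, -0.076, 0.431])]
top stud_4_top [([330.0, 221.0], 0.48, [0.569, -0.123, 0.082], [0.569, -0.123, 0.078])]
top stud_5_top [([327.0, 209.0], 0.68, [0.612, -0.11, 0.082], [0.612, -0.11, 0.082])]
top stud_6_top [([323.0, 213.0], 0.61, [0.6, -0.098, 0.082], [0.6, -0.099, 0.076]), ([398.0, 255.0], 0.5, [0.457, -0.362, 0.082], [0.456, -0.369, 0.058]), ([314.0, 198.0], 0.41, [0.652, -0.064, 0.082], [0.652, -0.064, 0.079])]
```

```bash
python3 -m pendant '[[0,-0.0046,-0.0023,-0.0002,0],[0,-0.0047,-0.0021,0,0],[0,-0.0049,-0.002,0,0],[0,-0.0049,-0.0018,0,0],[0,-0.0051,-0.0015,0,0]]'; python3 -m pendant '[[0,-0.0043,-0.0009,0,0],[0,-0.0043,-0.0008,0,0],[0,-0.0043,-0.0006,0,0],[0,-0.0043,-0.0004,0,0],[0,-0.0043,-0.0003,0,0],[0,-0.0044,-0.0001,0,0]]'
```

```text
t: 8.67
eef_pos: [0.4925, -0.1046, 0.2467]
tool_rot: [-0.001, 0.214, 0.977, -0.0]
contact_force: [-4.4, 4.3, 3.2]
gripper_width: -0.001
grasp_force: 2.7
t: 9.17
eef_pos: [0.5146, -0.1177, 0.2471]
tool_rot: [-0.001, 0.214, 0.977, 0.0]
contact_force: [-1.9, 0.8, 2.9]
gripper_width: -0.002
grasp_force: 1.7
```

```bash
python3 -m pendant '[[0,0,0,0.0002,0],[0,-0.0051,0.0002,0,0],[0,-0.0052,0.0005,0,0],[0,-0.0052,0.0008,0,0],[0,-0.0052,0.001,0,0],[0,-0.0051,0.0012,0,0]]'; python3 -m pendant '[[0,-0.0042,0.0013,0,0],[0,-0.0041,0.0015,0,0],[0,-0.004,0.0016,0,0],[0,-0.004,0.0018,0,0],[0,-0.0039,0.002,0,0],[0,-0.0038,0.0021,0,0],[0,0,0,0,0]]'; python3 look.py 4 wrist
```

```text
t: 9.67
eef_pos: [0.5385, -0.125, 0.2458]
tool_rot: [-0.003, 0.214, 0.977, -0.0]
contact_force: [-11.5, 2.4, 1.8]
gripper_width: 0.004
grasp_force: 4.9
t: 10.25
eef_pos: [0.5646, -0.1263, 0.2464]
tool_rot: [-0.003, 0.214, 0.977, -0.0]
contact_force: [-10.2, 0.3, 10.1]
gripper_width: -0.0
grasp_force: 5.7
{'t': np.float64(10.25), 'eef_pos': array([ 0.565, -0.126,  0.246]), 'tool_rot': array([-0.003,  0.214,  0.977, -0.   ]), 'q': array([-0.116,  0.534,  0.298,  1.93 , -0.229,  0.716,  1.457]), 'contact_force': array([-10.159,   0.326,  10.114]), 'gripper_width': np.float64(-0.0)}
wrist tab []
wrist carrier [([418.0, 154.0], 0.81, [0.559, -0.028, 0.0], [0.539, -0.05, 0.069])]
wrist sample_cake [([486.0, 140.0], 0.9, [0.549, -0.017, 0.06], [0.54, -0.031, 0.087])]
wrist stud_1_top [([371.0, 360.0], 0.39, [0.621, -0.106, 0.082], [0.576, -0.102, 0.131]), ([249.0, 193.0], 0.37, [0.522, -0.123, 0.082], [0.523, -0.124, 0.074])]
wrist stud_2_top [([272.0, 66.0], 0.61, [0.482, -0.093, 0.082], [0.481, -0.093, 0.074])]
wrist stud_3_top [([97.0, 296.0], 0.72, [0.536, -0.207, 0.082], [0.557, -0.265, 0.01]), ([247.0, 195.0], 0.7, [0.522, -0.124, 0.082], [0.524, -0.125, 0.074])]
wrist stud_4_top []
wrist stud_5_top [([372.0, 360.0], 0.62, [0.621, -0.105, 0.082], [0.577, -0.102, 0.13])]
wrist stud_6_top []
```

View pics/wrist4.png

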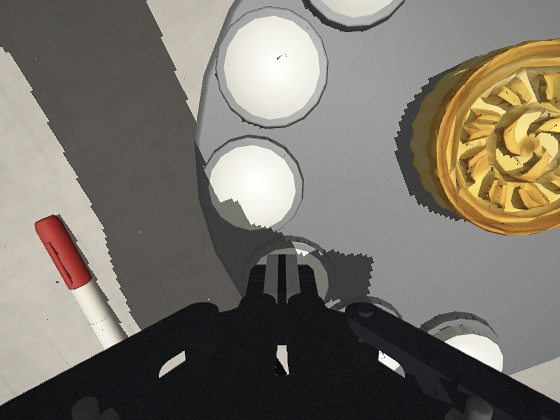

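Run:
```python
from h import *
p,d=bot.read_camera("wrist");p3=cv2.imread("pics/wrist3.png")
for n in["stud_1_top","stud_4_top","sample_cake","carrier"]:
    for r in bot.trace(n,"wrist")[:6]:
        v,u=np.where(r["mask"]);print(n,round(r["score"],2),np.round(w("wrist",(u.mean(),v.mean()),.072),4),r["mask"].sum())
p,d=bot.read_camera("side");cv2.imwrite("pics/side4.png",p)
for n in["tab","carrier","sample_cake"]+[f"stud_{i}_top" for i in range(1,7)]:
    print(n,[(np.round(r["at"]).tolist(),round(r["score"],2)) for r in bot.pinpoint(n,"side")[:2]])
a,b=cv2.imread("pics/side0.png"),p
h=lambda x:cv2.resize(x[190:280,190:340],(750,290)[:2],interpolation=2)
cv2.imwrite("pics/s4.png",np.vstack([h(a),h(b)]))
```

```text
stud_1_top 0.67 [ 0.4751 -0.0549  0.072 ] 814
stud_4_top 0.69 [ 0.5673 -0.1159  0.072 ] 842
sample_cake 0.72 [ 0.5463 -0.0193  0.072 ] 23325
carrier 0.87 [ 0.5347 -0.0724  0.072 ] 88447
tab [([222.0, 225.0], 0.63), ([298.0, 292.0], 0.39)]
carrier [([268.0, 240.0], 0.56)]
sample_cake [([342.0, 242.0], 0.77), ([266.0, 226.0], 0.76)]
stud_1_top [([239.0, 231.0], 0.61)]
stud_2_top [([252.0, 235.0], 0.6), ([295.0, 291.0], 0.23)]
stud_3_top [([270.0, 244.0], 0.53)]
stud_4_top [([285.0, 238.0], 0.49)]
stud_5_top [([299.0, 228.0], 0.59)]
stud_6_top [([308.0, 222.0], 0.6)]
```

View pics/s4.png

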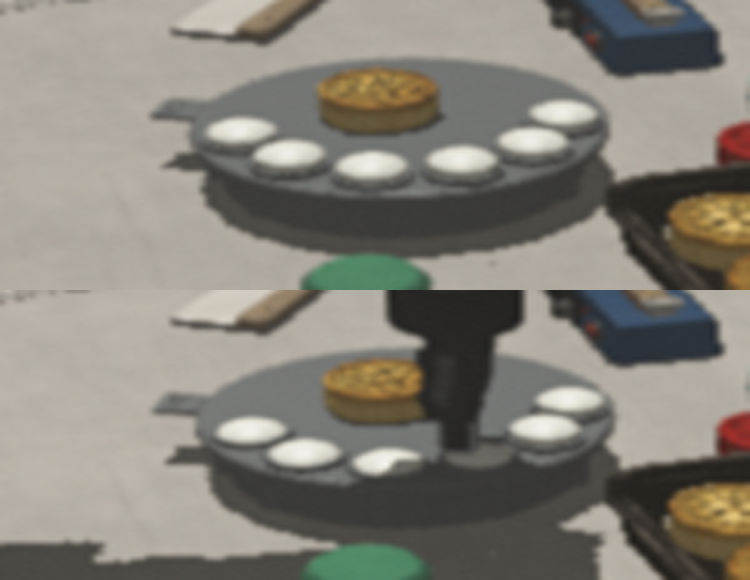

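The upper half is before, the lower half is now. The carrier has turned and slid a few mm: stud 1 went from (240,132) to (250,430−290). The tip now stands on the near flank of stud 4 (475,455), because it rode about 1 mm too low. I'll travel higher from here, press down only at the crowns, and re-aim at the shifted studs.

```bash
python3 -m pendant '[[0,0,0,-0.0006,0],[0,0,0,-0.0006,0],[0,0,0,0,0]]'; python3 -m pendant '[[0,-0.003,0,0,0],[0,-0.003,0.0001,0,0],[0,-0.003,0.0002,0,0],[0,0,0,0,0]]';  python3 -m pendant '[[0,0,0,0.0004,0],[0,0,0,0,0]]'; python3 -m pendant '[[0,0,0,0.0003,0],[0,0,0,0,0]]';  python3 look.py 5 wrist side | grep -v "\[\]"
```

```text
t: 11.75
eef_pos: [0.5666, -0.1258, 0.248]
tool_rot: [0.001, 0.214, 0.977, -0.0]
contact_force: [0.2, -0.2, 0.9]
gripper_width: -0.002
grasp_force: 0.0
t: 12.08
eef_pos: [0.5751, -0.1294, 0.248]
tool_rot: [0.001, 0.214, 0.977, -0.0]
contact_force: [-1.2, 0.8, -0.2]
gripper_width: -0.001
grasp_force: 0.0
t: 12.25
eef_pos: [0.5743, -0.1292, 0.2474]
tool_rot: [0.0, 0.214, 0.977, -0.0]
contact_force: [-0.1, 0.6, 1.3]
gripper_width: 0.002
grasp_force: 0.2
t: 12.42
eef_pos: [0.5743, -0.1292, 0.2473]
tool_rot: [0.0, 0.214, 0.977, 0.0]
contact_force: [1.2, -0.1, 0.3]
gripper_width: 0.0
grasp_force: 0.5
{'t': np.float64(12.417), 'eef_pos': array([ 0.574, -0.129,  0.247]), 'tool_rot': array([0.   , 0.214, 0.977, 0.   ]), 'q': array([-0.11 ,  0.544,  0.297,  1.907, -0.231,  0.722,  1.461]), 'contact_force': array([ 1.178, -0.081,  0.303]), 'gripper_width': np.float64(0.0)}
wrist carrier [([416.0, 136.0], 0.93, [0.559, -0.029, 0.0], [0.543, -0.051, 0.069]), ([468.0, 358.0], 0.21, [0.739, -0.045, 0.0], [0.585, -0.081, 0.145])]
wrist sample_cake [([487.0, 115.0], 0.6, [0.549, -0.016, 0.06], [0.542
[... 956 characters left out ...]
236.0], 0.49, [0.487, -0.093, 0.082], [0.493, -0.063, 0.063])]
side stud_3_top [([270.0, 241.0], 0.39, [0.528, -0.137, 0.082], [0.53, -0.127, 0.075])]
side stud_4_top [([285.0, 238.0], 0.46, [0.57, -0.137, 0.082], [0.571, -0.136, 0.082]), ([265.0, 226.0], 0.44, [0.536, -0.054, 0.082], [0.538, -0.046, 0.077])]
side stud_5_top [([239.0, 200.0], 0.73, [0.495, 0.135, 0.082], [0.518, 0.267, 0.014]), ([301.0, 227.0], 0.41, [0.635, -0.09, 0.082], [0.639, -0.077, 0.074]), ([297.0, 290.0], 0.31, [0.534, -0.363, 0.082], [0.562, -0.278, 0.01])]
side stud_6_top [([305.0, 223.0], 0.67, [0.653, -0.073, 0.082], [0.654, -0.071, 0.081]), ([270.0, 242.0], 0.66, [0.526, -0.141, 0.082], [0.529, -0.128, 0.073])]
```

View pics/wrist5.png

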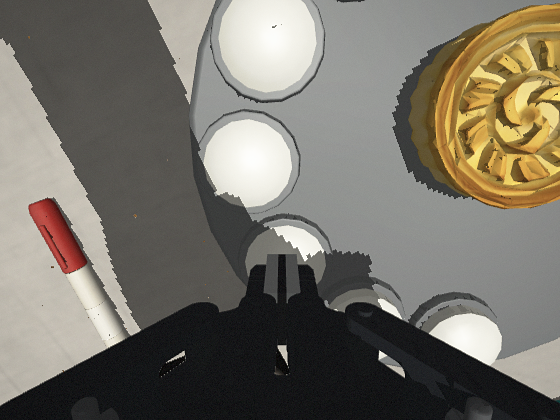

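```bash
python3 -m pendant '[[0,0,0,0.0004,0],[0,0,0,0,0]]'; python3 -m pendant '[[0,0,0,0.0003,0],[0,0,0,0,0]]'; sed -i 's/^S=.*/S={2:(.4815,-.093),3:(.523,-.1245),4:(.571,-.127),6:(.650,-.064)}/;s/^L=.*/L={5:(.620,-.107)}/;s/(.424,.049)/(.427,.045)/;s/\[-97,.*90\]/[15,30,45,60,75,90]/' fit.py; python3 fit.py
```

```text
t: 13.58
eef_pos: [0.5743, -0.1292, 0.2471]
tool_rot: [0.0, 0.214, 0.977, 0.0]
contact_force: [0.2, 0.4, 5.4]
gripper_width: -0.003
grasp_force: 2.3
t: 13.75
eef_pos: [0.5743, -0.1292, 0.247]
tool_rot: [0.0, 0.214, 0.977, 0.0]
contact_force: [-0.8, 0.2, 6.7]
gripper_width: 0.0
grasp_force: 3.3
[ 0.55803729 -0.02934579 -1.67734351] -96.10470392935002 [-1.3  0.9 -1.   1.9  2.5 -1.1  1.3 -1.4  0.2 -0.1 -3.3 -0.4]
X [-0.90858223  0.41770594] Y [0.41770584 0.90858225] [ 0.57431808 -0.12924295  0.24703053]
15 [ 0.5735 -0.1281] tool dx,dy mm [1.2 0.7]
30 [ 0.5985 -0.1208] tool dx,dy mm [-19.7  17.2]
45 [ 0.6208 -0.1072] tool dx,dy mm [-14.6  21.7]
60 [ 0.6388 -0.0883] tool dx,dy mm [-8.5 24.7]
75 [ 0.6513 -0.0654] tool dx,dy mm [-1.8 26. ]
90 [ 0.6575 -0.04  ] tool dx,dy mm [ 5.  25.6]
```

```bash
python3 -m pendant '[[0,0,0,-0.0014,0],[0,-0.0034,0.0027,0,0],[0,-0.0033,0.0028,0,0],[0,-0.0031,0.0029,0,0]]'; python3 -m pendant '[[0,-0.003,0.003,0,0],[0,-0.0029,0.0032,0,0]]'; python3 -m pendant '[[0,-0.0028,0.0033,0,0],[0,-0.0023,0.0025,0,0]]'
```

```text
t: 14.08
eef_pos: [0.5869, -0.1254, 0.2476]
tool_rot: [-0.0, 0.214, 0.977, 0.0]
contact_force: [0.9, -0.2, 0.4]
gripper_width: -0.002
grasp_force: 0.0
t: 14.25
eef_pos: [0.595, -0.1222, 0.2476]
tool_rot: [-0.0, 0.214, 0.977, -0.0]
contact_force: [0.0, -0.2, -0.1]
gripper_width: -0.001
grasp_force: 0.0
t: 14.42
eef_pos: [0.6014, -0.1195, 0.2476]
tool_rot: [-0.001, 0.214, 0.977, -0.0]
contact_force: [-5.4, -3.0, 1.9]
gripper_width: 0.006
grasp_force: 2.4
```

```bash
python3 -m pendant '[[0,0,0,-0.001,0],[0,-0.0013,0.0015,-0.0003,0],[0,-0.0012,0.0015,0,0]]'; python3 -m pendant '[[0,-0.0018,0.0025,0,0],[0,-0.0018,0.0025,0,0]]'
```

```text
t: 14.67
eef_pos: [0.6046, -0.1183, 0.2492]
tool_rot: [-0.001, 0.214, 0.977, -0.0]
contact_force: [-4.7, -3.6, 2.3]
gripper_width: -0.002
grasp_force: 2.6
t: 14.83
eef_pos: [0.61, -0.1156, 0.2492]
tool_rot: [-0.0, 0.214, 0.977, -0.0]
contact_force: [-1.3, -2.4, 1.4]
gripper_width: -0.001
grasp_force: 1.4
```

```bash
python3 -m pendant '[[0,-0.0017,0.0028,0,0],[0,-0.0016,0.0028,0,0],[0,-0.0015,0.0028,0,0],[0,-0.0014,0.0028,0,0],[0,0,0,0.001,0],[0,0,0,0.001,0],[0,0,0,0.0005,0],[0,0,0,0,0]]'; python3 -m pendant '[[0,0,0,0.0003,0],[0,0,0,0,0]]'; python3 look.py 6 wrist side | grep -v "\[\]"|cut -c1-150
```

```text
t: 15.5
eef_pos: [0.6216, -0.1063, 0.2472]
tool_rot: [0.001, 0.213, 0.977, 0.001]
contact_force: [1.3, 2.1, 3.7]
gripper_width: 0.0
grasp_force: 1.8
t: 15.67
eef_pos: [0.6216, -0.1063, 0.2471]
tool_rot: [0.001, 0.213, 0.977, 0.001]
contact_force: [1.1, 1.7, 5.6]
gripper_width: 0.002
grasp_force: 2.8
{'t': np.float64(15.667), 'eef_pos': array([ 0.622, -0.106,  0.247]), 'tool_rot': array([0.001, 0.213, 0.977, 0.001]), 'q': array([-0.143,  0.6  ,  0.
wrist carrier [([352.0, 76.0], 0.71, [0.556, -0.03, 0.0], [0.556, -0.049, 0.09])]
wrist sample_cake [([383.0, 380.0], 0.71, [0.717, -0.086, 0.06], [0.643, -0.082, 0.132]), ([523.0, 398.0], 0.7, [0.764, -0.015, 0.06], [0.633, -0.054,
wrist stud_3_top [([137.0, 83.0], 0.65, [0.524, -0.122, 0.082], [0.523, -0.125, 0.075]), ([24.0, 238.0], 0.29, [0.558, -0.2, 0.082], [0.559, -0.265, 0
wrist stud_4_top [([193.0, 202.0], 0.81, [0.574, -0.126, 0.082], [0.575, -0.128, 0.075])]
wrist stud_6_top [([394.0, 298.0], 0.78, [0.652, -0.064, 0.082], [0.653, -0.064, 0.081])]
side tab [([223.0, 223.0], 0.97, [0.426, 0.048, 0.056], [0.426, 0.048, 0.056])]
side carrier [([270.0, 239.0], 0.58, [0.562, -0.0, 0.0], [0.54, -0.089, 0.058])]
side sample_cake [([348.0, 220.0], 0.79, [0.799, -0.058, 0.06], [0.821, -0.014, 0.032]), ([341.0, 240.0], 0.5, [0.732, -0.162, 0.06], [0.731, -0.163, 
side stud_1_top [([244.0, 228.0], 0.45, [0.474, -0.045, 0.082], [0.48, -0.013, 0.063])]
side stud_2_top [([253.0, 237.0], 0.6, [0.488, -0.103, 0.082], [0.491, -0.088, 0.072]), ([284.0, 238.0], 0.31, [0.57, -0.135, 0.082], [0.572, -0.128, 
side stud_3_top [([269.0, 242.0], 0.55, [0.522, -0.143, 0.082], [0.525, -0.13, 0.074])]
side stud_4_top [([284.0, 238.0], 0.44, [0.571, -0.133, 0.082], [0.575, -0.119, 0.073])]
side stud_5_top [([299.0, 231.0], 0.45, [0.622, -0.11, 0.082], [0.619, -0.118, 0.087])]
side stud_6_top [([304.0, 221.0], 0.47, [0.655, -0.059, 0.082], [0.654, -0.061, 0.083])]
```

View pics/wrist6.png

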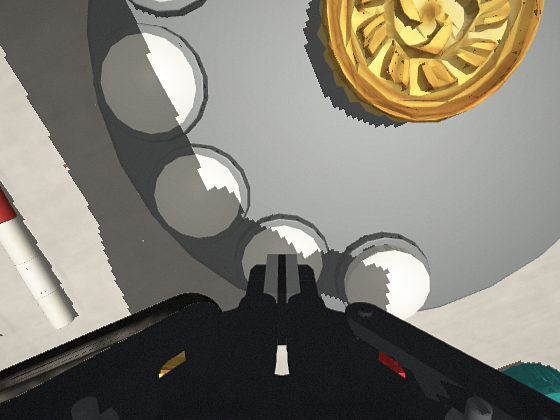

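Studs 1–5 are sunk, stud 6 (390,280) is still up, and the carrier hasn't moved any further. On to stud 6, riding slightly higher.

```bash
python3 -m pendant '[[0,-0.0018,0.0039,-0.0008,0],[0,-0.0016,0.004,-0.0008,0],[0,-0.0015,0.0041,-0.0008,0],[0,-0.0013,0.0042,-0.0006,0],[0,-0.0012,0.0032,0,0],[0,-0.0011,0.0025,0,0]]'; python3 -m pendant '[[0,-0.0004,0.0028,0,0],[0,-0.0003,0.0028,0,0]]';  python3 -m pendant '[[0,-0.0003,0.0028,0,0],[0,-0.0002,0.0028,0,0],[0,-0.0002,0.0028,0,0]]'
```

```text
t: 17.17
eef_pos: [0.638, -0.09, 0.2491]
tool_rot: [-0.0, 0.213, 0.977, 0.0]
contact_force: [-0.3, 0.7, 0.1]
gripper_width: 0.003
grasp_force: 0.0
t: 17.33
eef_pos: [0.6408, -0.0857, 0.2492]
tool_rot: [-0.0, 0.214, 0.977, -0.0]
contact_force: [0.2, -0.2, -0.4]
gripper_width: 0.002
grasp_force: 0.0
t: 17.58
eef_pos: [0.6439, -0.0808, 0.2493]
tool_rot: [-0.001, 0.215, 0.977, -0.002]
contact_force: [-4.4, -5.6, 2.3]
gripper_width: 0.002
grasp_force: 2.9
```

```bash
python3 -m pendant '[[0,0,0,-0.0008,0],[0,-0.0001,0.001,-0.0002,0],[0,-0.0001,0.0015,0,0]]';  python3 -m pendant '[[0,-0.0001,0.002,0,0],[0,-0.0001,0.002,0,0],[0,-0.0001,0.002,0,0]]'
```

```text
t: 17.83
eef_pos: [0.6455, -0.0781, 0.2505]
tool_rot: [-0.0, 0.215, 0.977, -0.001]
contact_force: [-0.9, -0.9, 2.1]
gripper_width: 0.001
grasp_force: 1.1
t: 18.08
eef_pos: [0.6491, -0.0708, 0.2506]
tool_rot: [0.0, 0.214, 0.977, 0.0]
contact_force: [-1.4, -2.2, 2.3]
gripper_width: 0.002
grasp_force: 1.4
```

```bash
python3 -m pendant '[[0,-0.0001,0.0023,0,0],[0,-0.0001,0.0023,0,0],[0,-0.0001,0.0022,0,0],[0,0,0,0.001,0],[0,0,0,0.001,0],[0,0,0,0.001,0],[0,0,0,0.0006,0],[0,0,0,0,0]]'; python3 -m pendant '[[0,0,0,0.0003,0],[0,0,0,0,0]]'; python3 -m pendant '[[0,0,0,0.0003,0],[0,0,0,0,0]]'
```

```text
t: 18.75
eef_pos: [0.6523, -0.0641, 0.2471]
tool_rot: [0.0, 0.213, 0.977, 0.001]
contact_force: [-0.5, 1.4, 4.4]
gripper_width: -0.002
grasp_force: 2.2
t: 18.92
eef_pos: [0.6524, -0.0641, 0.2471]
tool_rot: [0.0, 0.213, 0.977, 0.001]
contact_force: [-0.5, 2.2, 5.5]
gripper_width: -0.004
grasp_force: 3.2
t: 19.08
eef_pos: [0.6524, -0.0642, 0.247]
tool_rot: [0.0, 0.213, 0.977, 0.001]
contact_force: [-0.6, 2.0, 7.7]
gripper_width: 0.003
grasp_force: 4.0
```

```bash
python3 -m pendant '[[0,0,0,-0.004,0],[0,0,0,-0.01,0],[0,0,0,-0.02,0],[0,0,0,-0.03,0],[0,0,0,-0.035,0],[0,0,0,-0.035,0],[0,0,0,-0.035,0],[0,-0.015,0.01,-0.02,0],[0,-0.015,0.01,0,0],[0,-0.015,0.01,0,0],[0,0,0,0,0],[0,0,0,0,0]]'; python3 look.py 7 wrist top | grep -v "\[\]"|cut -c1-190
python3 - <<'E'
from h import *
E
```

```text
t: 20.08
eef_pos: [0.7054, -0.0564, 0.4348]
tool_rot: [-0.001, 0.214, 0.977, -0.0]
contact_force: [-0.2, 0.5, -0.5]
gripper_width: 0.001
grasp_force: 0.0
{'t': np.float64(20.083), 'eef_pos': array([ 0.705, -0.056,  0.435]), 'tool_rot': array([-0.001,  0.214,  0.977, -0.   ]), 'q': array([-0.242,  0.527,  0.357,  1.451, -0.189,  1.198,  1.279]
wrist carrier [([250.0, 39.0], 0.57, [0.557, -0.028, 0.0], [0.575, -0.028, 0.09])]
wrist sample_cake [([248.0, 12.0], 0.94, [0.548, -0.02, 0.06], [0.556, -0.021, 0.092]), ([284.0, 234.0], 0.66, [0.759, -0.079, 0.06], [0.768, -0.083, 0.033]), ([371.0, 244.0], 0.59, [0.81, 0
wrist stud_3_top [([128.0, 35.0], 0.66, [0.526, -0.123, 0.082], [0.524, -0.125, 0.075])]
wrist stud_4_top [([156.0, 96.0], 0.67, [0.58, -0.126, 0.082], [0.579, -0.129, 0.074])]
wrist stud_5_top [([200.0, 127.0], 0.69, [0.621, -0.104, 0.082], [0.621, -0.105, 0.075])]
wrist stud_6_top [([123.0, 38.0], 0.61, [0.527, -0.128, 0.082], [0.525, -0.13, 0.075]), ([250.0, 141.0], 0.6, [0.653, -0.066, 0.082], [0.653, -0.067, 0.074])]
top tab [([284.0, 265.0], 0.67, [0.41, 0.037, 0.056], [0.406, 0.037, 0.002])]
top carrier [([299.0, 223.0], 0.76, [0.564, -0.015, 0.0], [0.561, -0.012, 0.086]), ([300.0, 228.0], 0.4, [0.544, -0.021, 0.0], [0.531, 0.011, 0.668])]
top sample_cake [([294.0, 148.0], 0.69, [0.834, 0.01, 0.06], [0.841, 0.009, 0.032])]
top stud_2_top [([162.0, 238.0], 0.74, [0.5, 0.468, 0.082], [0.499, 0.49, 0.01])]
top stud_4_top [([284.0, 262.0], 0.62, [0.422, 0.037, 0.082], [0.421, 0.037, 0.062])]
top stud_5_top [([400.0, 257.0], 0.58, [0.449, -0.369, 0.082], [0.448, -0.375, 0.061])]
```

View pics/wrist7.png

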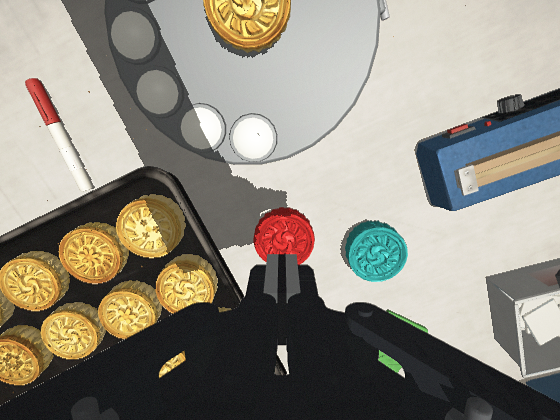

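All studs are sunk: 3–6 show here at (135,35), (157,92), (204,127) and (253,136) with crowns about 74–75 mm up, and 1 and 2 measured 74 mm earlier. The cake is on the lid and the hand is clear.

```bash
python3 -c "
from station import bot
print(bot.hand_in())"
```

```text
the job is handed in; nothing more can be done
None
```

I pressed all six studs home in order from the tab end and took the hand clear, with the cake still on the lid; however, the fingertip rode too low from stud 2 to stud 4, so the carrier slid about 4 mm and turned about 3 degrees.

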